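# Sweep the gas griddle clean and hold its dial at spark

## Robot

A 6-joint arm with a two-finger parallel gripper is mounted at the origin on a cart in front of the work surface, level with it; the furniture and walls round the work are solid. World frame = base frame: x ahead of the robot, y to its left, z up, the work surface at z = 0. Lengths are in m, angles in degrees, forces in N, time in s.
With the tool pointing down it reaches from about 0.375 to 0.825 m from the base axis. Payload 5.5 kg.
Tool frame: the origin (TCP) lies on the centre line of the jaws, within the pads' length; the fingertips stand 11 mm ahead of it and the grasp point (between the pads) lies 8 mm behind it (bot.tcp_to_tips is the distance from the TCP to the fingertips, in m); z points along the fingers, y is the line along which they close (so a half turn about z gives the same grasp; the last joint's range is limited). The gripper opens to 85 mm and grips with 20 to 120 N. Pads are 22 mm wide; open, the fingers measure 114 mm over their backs; the gripper's body (76 mm by 85 mm) begins 54 mm behind the grasp point. The pads swing forward as they close: fully open they stand 13 mm farther back than shut.
Start: joints at [-74.828, 17.962, -2.699, 69.339, 0, 90], TCP at [0.157, -0.579, 0.242] pointing down, gripper open.
Joint ranges: [-152.73, 152.73], [-39.44, 99.34], [-58.76, 71.6], [-118.89, 123.64], [-81.53, 83.1], [-180, 180]. Speed limits (degrees/s): [136.94, 136.94, 172.46, 180, 180, 180].

## Interface

Orientations are given as a 3x3 rotation matrix whose columns are the frame's x, y, z axes.
In Python, from workcell import bot, grab_frame, calibration, job gives the robot as it stands.
- The arm moves only by the shell command python3 -m pendant 'ROWS'. ROWS is JSON, a list of rows, each a list of 5 numbers: the closure, from 0 (fully open) to 1 (shut), then the shift along the tool's x, y, z in m, then the turn about the tool's z in degrees. A call has 1 to 5 rows; each row is the pose to reach, as a shift and turn from the pose commanded when the call began, along the tool's axes at that moment; what a row does not reach only later rows make up. A row lasts 1/10 s, in which the tool goes at most 50 mm and 8.59 degrees, less where a joint would pass 70% of its speed; a pose out of reach is approached as far as the arm can. A call with a gripper value outside its range is refused whole. The fingers move at their own pace and stop on an object; the grip force is fixed at half the most. Time passes only in rows, so rows that repeat a pose let the fingers close. It gives the time, the measured TCP pose, the force, the opening and the grip force at its end, in the units of the state.
- bot.get_state(): the state, without advancing time (a new reading comes with each control period).
- grab_frame(name): name is "side" or "top"; returns (picture, depth): 480x640x3 uint8, blue, green, red; 480x640 float32, m along the optical axis (not along the pixel's ray), 0 where there is no reading.
- calibration(name): a dict with "intrinsics" (3x3 intrinsics, pixels), "dist_coeffs" ([k1, k2, p1, p2, k3] as OpenCV has them; the pictures are not rectified), "pose" (4x4, takes a point from camera to world coordinates). Camera axes: x right, y up, looking along -z (the intrinsics and any distortion apply to the point x, -y, -z); pixel columns grow to the right and rows downward; lengths in m; the calibration is good to about 2 mm. A picture is of the moment at which its call begins. calibration takes no time and is no camera call.
- job.hand_in(): hands the job in; it is judged then, once.
The state is a dict: "clock": time; "qpos": joint angles; "qvel": joint speeds; "effort": joint torques, N m; "tcp_pos": TCP position; "tool_rot": TCP orientation; "force": force on the tool from outside, world axes, zero at the start; "torque": the same for the moment, N m; "gripper_width": finger opening in m; "gripper_force": force on a finger pad.
Only numpy, scipy, OpenCV 4.12 (cv2) and the standard library are available. Lean on these libraries where they do the work, as an engineer would, in place of code of your own. Each camera call takes 0.05 s, during which the arm holds its last target. There are 200 camera calls.

## Task

Get the gas griddle ready to cook: set the blue scouring block on the plate against its back, and keep pressing it down gently but steadily while you sweep it straight to the front, so that all three burnt crusts drop into the grease trough, then stand the block back on its steel tray and let go of it. Then light the griddle: grip the dial, push it fully in, turn it anticlockwise past the low and high clicks to the third, the yellow spark mark, and finish while still gripping it there, pushed in, because it springs back to off when let go. Never press the block harder than about 30 N, and leave the red mug, jars, shaker and tin where they are.

Things in the scene. Friction and masses are not known exactly. Their poses are not given: they have to be found in the camera images.
- griddle: tabletop gas griddle, 220 (x) x 262 (y) x 96 mm, fixed. Origin at the centre of its underside, +x to its back, z up. Black hot plate on its left half (y -15 to +125 mm) with guards at both sides (6 mm thick) and back (10 mm thick), tops 21 mm above the plate; grease trough in front of the plate; dark control deck, top at z = 80 mm, on its right half (y -21 to -131 mm)
- plate_centre (a point): centre of the hot plate's upper surface, 75 mm above the griddle's underside; axes as the griddle's. The free plate reaches 85 mm to the back (x, up to the guard) and 85 mm to the front (up to the trough's edge), and 70 mm to either side (y, up to the guards)
- trough (a point): centre of the trough's floor, 26 mm below the plate; axes as the griddle's. The trough is 35 mm wide (x) and 140 mm long (y); it starts at the plate's front edge and its front wall rises to 13 mm above the plate
- block: blue scouring block: stiff dark pad 50 (x) x 110 (y) x 13 mm under a holder with a raised bar handle; 75 mm tall, about 0.3 kg. Origin at the centre of the pad's underside, z up. The pad is sprung: it begins to give under about 5 N and sinks up to 5 mm into the holder, about 12 N when fully in
- block_handle (a point): middle of the block's bar handle, 62 mm above the pad's underside; axes as the block's. The bar is 20 mm thick (x), 100 mm long (y) and 26 mm tall (z); two legs 36 mm either side of its middle stand under it on the holder, whose top is 36 mm below this point
- tray: shallow steel tray, fixed, on which the block stands; 110 (x) x 170 (y) x 14 mm with a rim 3 mm thick; inner floor 3 mm above its underside. Origin at the centre of its underside; the block stands on it with its long side along the tray's y
- dial (a joint): angle of the dial in rad, 0 = off (white pointer to the griddle's back, +x), growing anticlockwise seen from above; clicks at 0.4 (small orange dot, low), 0.8 (large orange dot, high) and 1.2 (yellow star, spark), stop at 1.28. It turns only while pushed in at least 3 mm (0.06 rad of play otherwise) and springs back to off by itself when let go; turning it takes up to 0.2 N m
- dial_push (a joint): how far the dial is pushed in (down), m, 0 to 0.005; spring, 3 N to start and 7 N for all the way
- dial_grip (a point): middle of the dial's grip bar on the dial's vertical axis, 26 mm above the deck when not pushed; axes turn with the dial, x along the bar toward its white pointer
- dial_bar: the dial's black grip bar, 46 long (x) x 13 thick (y) x 28 mm tall, its top 40 mm above the deck; origin on the dial's axis at deck height. It stands on a round skirt of 52 mm diameter, which moves with it and whose top is 12 mm above the deck and 14 mm below dial_grip
- crust_1: brown burnt bread crust, about 22 x 14 x 10 mm, loose on the plate, origin at the centre of its underside
- crust_2: brown burnt bread crust, about 22 x 14 x 10 mm, loose on the plate, origin at the centre of its underside
- crust_3: brown burnt bread crust, about 22 x 14 x 10 mm, loose on the plate, origin at the centre of its underside
- red_mug: red mug, 70 mm wide, 72 mm tall; a bystander, origin at the centre of its underside
- pepper_jar: spice jar with a black lid and dark contents, 41 mm wide, 105 mm tall; a bystander, origin at the centre of its underside
- herb_jar: jar with a brown lid and green label, 44 mm wide, 105 mm tall; a bystander, origin at the centre of its underside
- salt_shaker: grey-white salt shaker, 44 mm wide, 90 mm tall; a bystander, origin at the centre of its underside
- tomato_tin: blue and white tin, 57 mm wide, 72 mm tall; a bystander, origin at the centre of its underside

How it is judged (in metres and radians):
On the way, in this order (a step that is already met when the one before it is completed fails the run):
1. the block is pressed on the back of the plate with more than 4 N (its centre more than 35 mm behind the plate's centre and within 20 mm of the centre line) (contact force between block and griddle above 4 N and y of block in the frame of plate_centre between -0.02 and 0.02 m and z of block in the frame of plate_centre below 0.006 m and x of block in the frame of plate_centre above 0.035 m), for 0.1 s.
2. still pressed with more than 4 N, the block passes the middle of the plate (centre 20 mm in front to 15 mm behind) (contact force between block and griddle above 4 N and y of block in the frame of plate_centre between -0.02 and 0.02 m and z of block in the frame of plate_centre below 0.006 m and x of block in the frame of plate_centre between -0.02 and 0.015 m), for 0.06 s.
3. still pressed with more than 4 N, the block reaches the front of the plate (centre more than 50 mm in front of the plate's centre) (contact force between block and griddle above 4 N and y of block in the frame of plate_centre between -0.02 and 0.02 m and z of block in the frame of plate_centre below 0.006 m and x of block in the frame of plate_centre below -0.05 m), for 0.06 s.
4. all three crusts lie in the trough and the block stands on its tray, let go (x of crust_1 in the frame of trough between -0.02 and 0.02 m and y of crust_1 in the frame of trough between -0.075 and 0.075 m and z of each of crust_1, crust_2, crust_3 in the frame of trough below 0.018 m and x of crust_2 in the frame of trough between -0.02 and 0.02 m and y of crust_2 in the frame of trough between -0.075 and 0.075 m and x of crust_3 in the frame of trough between -0.02 and 0.02 m and y of crust_3 in the frame of trough between -0.075 and 0.075 m and x of block in the frame of tray between -0.032 and 0.032 m and y of block in the frame of tray between -0.032 and 0.032 m and z of block in the frame of tray below 0.009 m and angle between block's own z axis and vertical below 0.12 rad and contact force between each of the arm, the fingers and block below 0.1 N and linear speed of block below 0.02 m/s), for 0.2 s.
At the end, for the whole second after the job is handed in: Fingers hold the dial bar (over 2 N), dial past 1.08 rad and over 3.8 mm in; each crust in the trough, 8 mm or more below the plate; block upright and still on the tray floor, within 32 mm of the tray centre along both its axes, untouched (all of step 4 and value of joint dial above 1.08 rad and value of joint dial_push above 0.0038 m and contact force between the fingers and dial_bar above 2 N); the arm keeps its last pose, push and grip.
It fails at once if the block presses on the griddle with more than 35 N (contact force between block and griddle above 35 N).
It fails at once if the red mug, a jar, the shaker or the tin is moved more than 30 mm (distance of any of red_mug, pepper_jar, herb_jar, salt_shaker, tomato_tin from where it was at the start of the episode above 0.03 m).
It also fails if it takes over 64 s, if anything falls off the work surface, if the arm or the gripper's body presses on something with over 40 N, if the wrist force passes 120 N, or if a joint passes its speed limit or range.

## Working session

There is one attempt and no reset: what is moved stays moved. The work goes in short steps, Python scripts to look and compute and a shell command to move; the robot and the scene stay as the last step left them, time stands still between calls to the robot, and variables do not carry over. Pictures are saved under pics/ and viewed, at most 10 in all, crops included, and the job is handed in when it is done.

```bash
ls; mkdir -p pics
cat > h.py <<'E'
import numpy as np, cv2
from workcell import bot, grab_frame, calibration, job
def grab(n):
    im,d=grab_frame(n); np.savez('last_%s.npz'%n,im=im,d=d); cv2.imwrite('pics/%s_%d.png'%(n,int(bot.get_state()['clock']*100)),im); return im,d
def ray(n,uv):
    c=calibration(n); K=np.array(c['intrinsics']); P=np.array(c['pose'])
    u=cv2.undistortPoints(np.array(uv,float).reshape(-1,1,2),K,np.array(c['dist_coeffs'])).reshape(-1,2)
    r=np.c_[u[:,0],-u[:,1],-np.ones(len(u))]
    return P[:3,3], r@P[:3,:3].T
def onplane(n,uv,z):
    o,r=ray(n,uv); return o+r*((z-o[2])/r[:,2])[:,None]
def cloud(n,d):
    v,u=np.mgrid[0:480,0:640]; o,r=ray(n,np.c_[u.ravel(),v.ravel()])
    return (o+r*d.reshape(-1,1)).reshape(480,640,3)
E
python3 - <<'E'
from h import *
for n in('top','side'):
    im,d=grab(n); c=calibration(n); print(n,np.round(c['pose'],3).tolist(),np.round(c['intrinsics'],1).tolist(),c['dist_coeffs'],(d>0).mean())
s=bot.get_state(); print({k:np.round(v,3).tolist() for k,v in s.items()})
E
ls pics
```

```text
pics
top [[0.024, 0.979, -0.202, 0.385], [-1.0, 0.024, -0.006, 0.031], [-0.001, 0.202, 0.979, 1.168], [0.0, 0.0, 0.0, 1.0]] [[452.3, 0.0, 315.8], [0.0, 452.3, 237.2], [0.0, 0.0, 1.0]] [0.00918173 0.         0.         0.         0.        ] 0.9961328125
side [[0.736, 0.572, -0.362, -0.069], [-0.677, 0.623, -0.392, -0.648], [0.002, 0.534, 0.846, 1.601], [0.0, 0.0, 0.0, 1.0]] [[564.4, 0.0, 318.7], [0.0, 564.4, 240.7], [0.0, 0.0, 1.0]] [-0.14257575  0.          0.          0.          0.        ] 0.99587890625
{'clock': 0.1, 'qpos': [-74.828, 18.001, -2.747, 69.339, 0.0, 90.001], 'qvel': [0.066, -0.059, 0.081, 0.013, 0.032, 0.036], 'effort': [-0.001, -54.077, 34.054, 0.011, -0.0, 0.0], 'tcp_pos': [0.157, -0.579, 0.242], 'tool_rot': [[0.965, 0.262, -0.0], [0.262, -0.965, 0.001], [0.0, -0.002, -1.0]], 'force': [-0.149, 0.568, 0.011], 'torque': [0.042, -0.021, 0.025], 'gripper_force': 0.0, 'gripper_width': 0.085}
side_10.png
top_5.png
```

View pics/top_5.png

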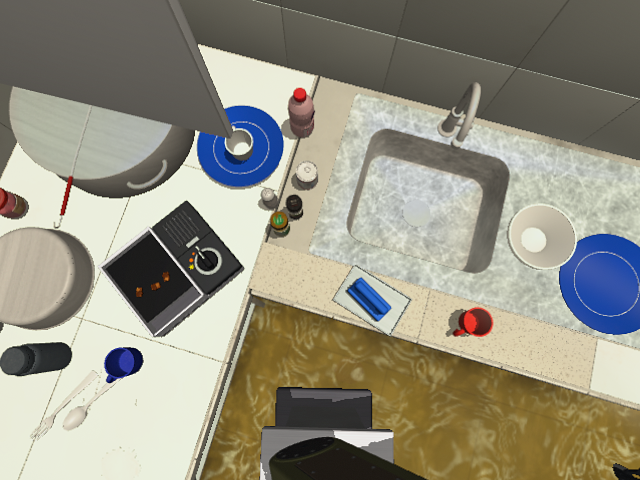

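View pics/side_10.png

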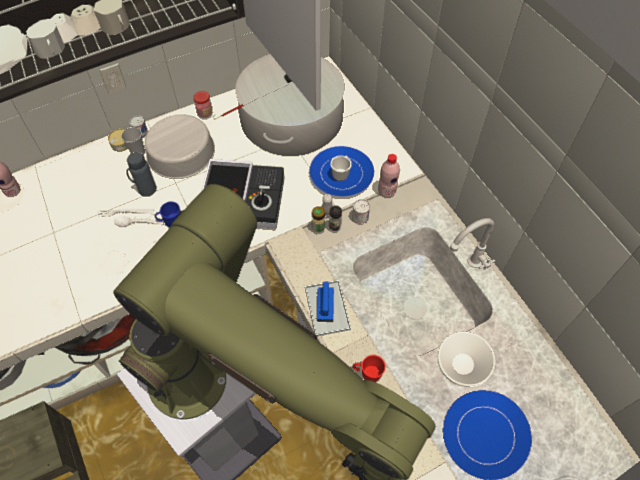

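Top view: the griddle is at about (172,268), with its back towards the upper left and the trough at the lower right. The dial is at (207,261), the block on its tray at (370,299), and the mug at (475,322). The side view confirms this layout.

```bash
cat > m.py <<'E'
from h import *
z=np.load('last_top.npz'); im,d=z['im'],z['d']
C=cloud('top',d)
a=cv2.resize(im[190:350,90:260],None,fx=3.5,fy=3.5,interpolation=cv2.INTER_CUBIC)
cv2.imwrite('pics/crop1.png',a)
def rect(P): 
    r=cv2.minAreaRect((P[:,:2]*1000).astype(np.float32)); return np.round(r[0],1),np.round(r[1],1),round(r[2],1)
def sub(m,u0,u1,v0,v1): 
    k=np.zeros_like(m); k[v0:v1,u0:u1]=m[v0:v1,u0:u1]; return k
def big(m):
    n,l,s,c=cv2.connectedComponentsWithStats(m.astype(np.uint8)); return l==1+np.argmax(s[1:,4])
hsv=cv2.cvtColor(im,cv2.COLOR_BGR2HSV); H,S,V=cv2.split(hsv)
b=big(sub((H>95)&(H<125)&(S>120),320,420,255,345)); P=C[b]; print('block',rect(P),np.percentile(P[:,2],[5,50,98]))
t=b&(C[:,:,2]>0.066); P=C[t]; print('handle',t.sum(),rect(P),P.mean(0),P[:,2].max())
# tray
vis=big(sub((C[:,:,2]>0.006),325,415,258,340)); print('tray',rect(C[vis]),np.median(C[vis][:,2]))
g=big(sub((C[:,:,2]>0.055)&(C[:,:,2]<0.2),95,250,195,340)); P=C[g]; print('griddle',g.sum(),rect(P),np.percentile(P[:,2],[5,25,50,75,99]))
cr=sub((H<20)&(S>90)&(V>50),110,190,250,320); n,l,s,c=cv2.connectedComponentsWithStats(cr.astype(np.uint8))
for i in range(1,n):
    if s[i,4]>8: print('crust',s[i],c[i],C[l==i].mean(0))
E
python3 m.py
```

```text
block (array([423.8, -56.3]), array([106.4, 177.2]), 45.8) [0.02558117 0.03214022 0.08114171]
handle 359 (array([416.9, -49.6]), array([ 98.7, 158.1]), 45.6) [ 0.46444098 -0.09544116  0.09510037] 1.1679495935758586
tray (array([425.4, -57.8]), array([115.9, 183.9]), 43.9) 0.031177340228057182
griddle 9570 (array([529.4, 388.8]), array([221. , 262.2]), 42.2) [0.07158144 0.0752146  0.07835756 0.08187883 0.1159977 ]
crust [162 271   8  11  61] [165.59016393 276.09836066] [0.50465673 0.39689712 0.08269526]
crust [151 282  10   8  56] [155.14285714 285.66071429] [0.47941621 0.41291372 0.10227222]
crust [136 287   7  10  60] [138.6 291.6] [0.46605538 0.45770297 0.08295953]
```

View pics/crop1.png

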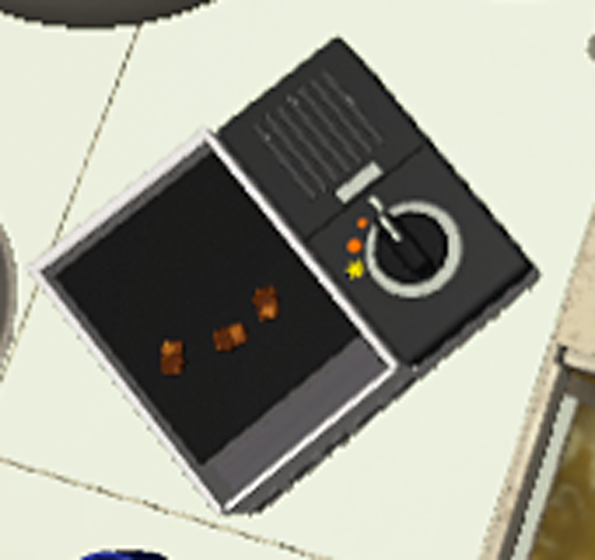

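```bash
cat > m2.py <<'E'
from h import *
z=np.load('last_top.npz'); im,d=z['im'],z['d']
C=cloud('top',d); C[d<=0]=np.nan
H,S,V=cv2.split(cv2.cvtColor(im,cv2.COLOR_BGR2HSV)); Z=C[:,:,2]
def rect(P): 
    P=P[np.isfinite(P[:,0])]; r=cv2.minAreaRect((P[:,:2]*1000).astype(np.float32)); return np.round(r[0],1),np.round(r[1],1),round(r[2],1)
def sub(m,u0,u1,v0,v1): 
    k=np.zeros_like(m); k[v0:v1,u0:u1]=m[v0:v1,u0:u1]; return k
def big(m):
    n,l,s,c=cv2.connectedComponentsWithStats(m.astype(np.uint8)); return l==1+np.argmax(s[1:,4])
blue=(H>95)&(H<125)&(S>120)
t=big(sub(blue&(Z>0.066)&(Z<.1),320,420,255,345)); P=C[t]; print('handle',t.sum(),rect(P),P.mean(0),np.nanmax(P[:,2]))
t=big(sub(blue&(Z>0.02)&(Z<.1),320,420,255,345)); print('block',rect(C[t]))
t=big(sub((Z>0.0075)&(Z<.2),325,415,258,340)); print('tray',rect(C[t]),np.nanmedian(C[t][:,2]))
# tray by color: bright grey vs countertop
# griddle guards top
g=big(sub((Z>0.055)&(Z<.2),95,250,195,340)); print('griddle',rect(C[g]))
gt=sub((Z>0.09)&(Z<.102),95,200,220,340); print('guards',gt.sum(),rect(C[gt]))
db=sub((Z>0.105)&(Z<.14),170,240,220,290); P=C[db]; print('dialbar',db.sum(),rect(P),np.nanmean(P,0))
rg=big(sub((S<60)&(V>140)&(Z<.11)&(Z>.07),185,235,240,285)); print('ring',rg.sum(),rect(C[rg]),np.nanmedian(C[rg][:,2]))
yaw=np.radians(42.2); c=np.array([.5294,.3888]); R=np.array([[np.cos(yaw),-np.sin(yaw)],[np.sin(yaw),np.cos(yaw)]])
print('dial ring in griddle', (np.nanmean(C[rg],0)[:2]-c)@R, 'bar',(np.nanmean(P,0)[:2]-c)@R)
pc=c+R@[.015,.055]; print('plate centre',pc,'trough',c+R@[-.0875,.055])
cr=sub((H<20)&(S>90)&(V>50),110,190,250,320)&(Z<.09); n,l,s,_=cv2.connectedComponentsWithStats(cr.astype(np.uint8))
for i in range(1,n):
    if s[i,4]>8: print('crust rel plate',(np.nanmean(C[l==i],0)[:2]-pc)@R, np.nanmedian(C[l==i][:,2]))
for nm,(u0,u1,v0,v1) in dict(mug=(450,500,300,345),jars=(262,310,185,240)).items():
    t=sub((Z>0.03)&(Z<.2),u0,u1,v0,v1); print(nm,np.nanmin(C[t],0),np.nanmax(C[t],0))
E
python3 m2.py
```

```text
handle 353 (array([466. , -97.7]), array([98.7, 20.6]), 45.6) [ 0.46578588 -0.0975934   0.07686497] 0.0834814426822168
block (array([466.5, -97.8]), array([106.6,  47.6]), 46.2)
tray (array([468. , -99.2]), array([110.4,  54.8]), 46.2) 0.03137526496905374
griddle (array([529.4, 388.8]), array([221. , 262.2]), 42.2)
guards 812 (array([508., 413.]), array([219.9, 196.9]), 41.9)
dialbar 120 (array([543.9, 299.5]), array([47.7, 13.3]), 41.8) [0.54269402 0.29752644 0.11824686]
ring 187 (array([544.9, 298.9]), array([62.7, 64. ]), 47.0) 0.08050526259176949
dial ring in griddle [-0.05443746 -0.07875031] bar [-0.05146206 -0.07654574]
plate centre [0.50356744 0.43962006] trough [0.42763497 0.3707687 ]
crust rel plate [-0.02789093 -0.03238106] 0.08302387415099988
crust rel plate [-0.02990096  0.00043104] 0.083477746457018
crust rel plate [-0.01564244  0.03859353] 0.08366080942657272
mug [ 0.38052877 -0.38794063  0.03013259] [ 0.44995931 -0.30000306  0.07803199]
jars [0.62262245 0.05944597 0.03006124] [0.75769431 0.18073163 0.11062508]
```

```bash
cat >> h.py <<'E'
def plan(x,y,z,psi,base=None):
    s=bot.get_state(); R=np.array(s['tool_rot']); p=np.array(s['tcp_pos'])
    d=R.T@(np.array([x,y,z])-p); cur=np.degrees(np.arctan2(R[1,0],R[0,0])); t=-((psi-cur+180)%360-180)
    print('shift',np.round(d,4),'turn',round(t,1),'from',np.round(p,4),round(cur,1),'t',s['clock'],'F',np.round(s['force'],1),'q',np.round(s['qpos'],0))
E
python3 - <<'E'
from h import *
c=onplane('top',[(357,264),(411,297),(387,334),(332,299)],.014); print(c, c.mean(0), np.linalg.norm(np.diff(c,axis=0),axis=1))
plan(.466,-.098,.13,45.6)
E
```

```text
[[ 0.55522664 -0.06923099  0.014     ]
 [ 0.47423288 -0.20644068  0.014     ]
 [ 0.38105571 -0.14498523  0.014     ]
 [ 0.46426668 -0.00647333  0.014     ]] [ 0.46869548 -0.10678256  0.014     ] [0.15933138 0.1116188  0.16158468]
shift [ 0.4241 -0.3828  0.1121] turn -30.4 from [ 0.1569 -0.5786  0.2415] 15.2 t 0.1 F [-0.1  0.6  0. ] q [-75.  18.  -3.  69.   0.  90.]
```

```bash
python3 -m pendant '[[0,0.424,-0.383,0,-15],[0,0.424,-0.383,0,-30.4],[0,0.424,-0.383,0,-30.4],[0,0.424,-0.383,0,-30.4],[0,0.424,-0.383,0,-30.4]]'
python3 - <<'E'
from h import *
plan(.466,-.098,.24,45.6)
z=np.load('last_top.npz'); im,d=z['im'],z['d']
H,S,V=cv2.split(cv2.cvtColor(im,cv2.COLOR_BGR2HSV)); print(im[270:330:6,345:400:9].reshape(-1,3)[::3].tolist())
C=cloud('top',d); Z=C[:,:,2]
# grey-bluish neutral (not tan) or block
m=np.zeros((480,640),np.uint8); B=im.astype(int); m[255:345,322:422]=((B[:,:,0]-B[:,:,2])>-8)[255:345,322:422]
m=cv2.morphologyEx(m,cv2.MORPH_OPEN,np.ones((3,3)))
n,l,s,c=cv2.connectedComponentsWithStats(m); i=1+np.argmax(s[1:,4]); print(s[i])
cn=max(cv2.findContours((l==i).astype(np.uint8),0,1)[0],key=cv2.contourArea)
P=onplane('top',cv2.convexHull(cn).reshape(-1,2),.012); print(cv2.minAreaRect((P[:,:2]*1000).astype(np.float32)))
E
```

```text
clock: 0.6
tcp_pos: [0.2927, -0.3669, 0.242]
tool_rot: [[0.699, 0.715, -0.0], [0.715, -0.699, 0.0], [0.0, -0.0, -1.0]]
force: [1.2, -0.2, 0.4]
gripper_width: 0.0855
gripper_force: 0.0
shift [ 0.3134 -0.0641  0.0021] turn 0.0 from [ 0.2927 -0.3669  0.242 ] 45.6 t 0.6 F [ 1.2 -0.2  0.4] q [-51.   4. -20.  66.   0.  83.]
[[176, 211, 222], [184, 194, 189], [187, 199, 194], [194, 211, 206], [174, 188, 186], [77, 74, 70], [157, 171, 167], [188, 203, 199], [147, 95, 74], [178, 212, 223], [117, 55, 16], [198, 215, 211], [109, 119, 116], [210, 113, 53], [168, 181, 176], [107, 53, 20], [206, 221, 218], [202, 219, 213], [199, 217, 211], [174, 208, 220], [178, 138, 117], [42, 103, 127], [161, 175, 169], [174, 209, 221]]
[347 277  45  44 947]
((468.4265441894531, -100.07072448730469), (114.6907958984375, 52.56338882446289), 46.099205017089844)
```

```bash
python3 -m pendant '[[0,0.313,-0.064,0,0],[0,0.313,-0.064,0,0],[0,0.313,-0.064,0,0],[0,0.313,-0.064,0,0],[0,0.313,-0.064,0,0]]' >/dev/null
python3 - <<'E'
from h import *
plan(.466,-.098,.13,45.6)
z=np.load('last_top.npz'); im,d=z['im'],z['d']
m=np.zeros((480,640),np.uint8); B=im.astype(int); m[255:345,322:422]=((B[:,:,0]-B[:,:,2])>-25)[255:345,322:422]
m=cv2.morphologyEx(m,cv2.MORPH_OPEN,np.ones((3,3)))
n,l,s,c=cv2.connectedComponentsWithStats(m); i=1+np.argmax(s[1:,4]); print(s[i])
cn=max(cv2.findContours((l==i).astype(np.uint8),0,1)[0],key=cv2.contourArea)
P=onplane('top',cv2.convexHull(cn).reshape(-1,2),.012); print(cv2.minAreaRect((P[:,:2]*1000).astype(np.float32)))
E
```

```text
shift [ 0.0683 -0.0144  0.1122] turn -0.0 from [ 0.4284 -0.1569  0.2422] 45.6 t 1.1 F [ 0.6 -0.5  0.2] q [-20.   2. -21.  66.  -0. 114.]
[ 324  255   98   81 4620]
((478.92218017578125, -111.72894287109375), (202.19952392578125, 250.8456573486328), 1.3937346935272217)
```

```bash
python3 -m pendant '[[0,0.068,-0.014,0,0],[0,0.068,-0.014,0.05,0],[0,0.068,-0.014,0.1,0],[0,0.068,-0.014,0.112,0],[0,0.068,-0.014,0.112,0]]' >/dev/null
python3 - <<'E'
from h import *
plan(.466,-.098,.057,45.6)
im=np.load('last_top.npz')['im']
cv2.imwrite('pics/tray.png',cv2.resize(im[255:345,320:420],None,fx=6,fy=6,interpolation=cv2.INTER_CUBIC))
E
```

```text
shift [0.0036 0.0017 0.0702] turn 0.0 from [ 0.4627 -0.0994  0.1272] 45.6 t 1.6 F [0.7 0.2 0.1] q [-12.   9. -29.  51.  -0. 122.]
```

View pics/tray.png

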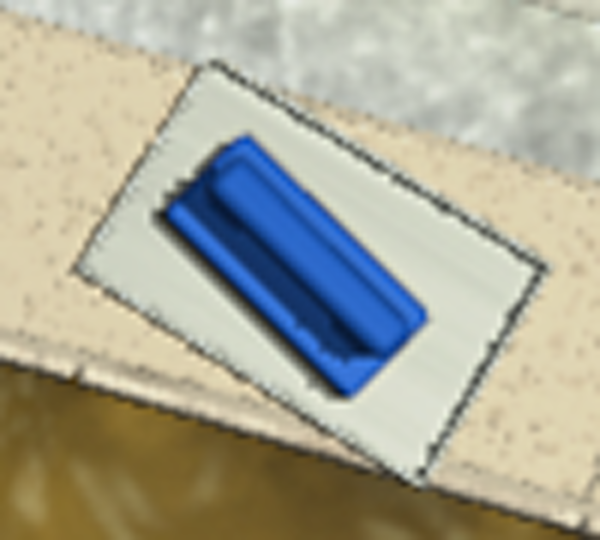

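The tray's corners are at crop (212,62), (547,267), (418,485) and (75,270). That puts its centre at about (0.465,-0.107) with the long side at about 58°. The block stands on it, turned about 13° from the tray.

```bash
python3 -m pendant '[[0,0.003,0.001,0.03,0],[0,0.003,0.001,0.06,0],[0,0.003,0.001,0.071,0],[0.5,0.003,0.001,0.071,0],[1,0.003,0.001,0.071,0]]' 
python3 -m pendant '[[1,0,0,0,0],[1,0,0,0,0],[1,0,0,0,0],[1,0,0,0,0],[1,0,0,0,0]]'
python3 - <<'E'
from h import *
c=onplane('top',[(355.3,265.3),(411.2,299.5),(389.7,335.8),(332.5,300)],.014); print(c.mean(0), np.linalg.norm(np.diff(c,axis=0),axis=1),np.degrees(np.arctan2(*(c[0]-c[1])[[1,0]])))
E
```

```text
clock: 2.1
tcp_pos: [0.4693, -0.0994, 0.0606]
tool_rot: [[0.7, 0.714, 0.001], [0.714, -0.7, -0.0], [0.001, 0.001, -1.0]]
force: [0.0, 0.3, 0.4]
gripper_width: 0.0591
gripper_force: 0.0
clock: 2.6
tcp_pos: [0.4688, -0.099, 0.0598]
tool_rot: [[0.7, 0.714, 0.001], [0.714, -0.7, -0.0], [0.001, 0.001, -1.0]]
force: [-1.4, 0.8, 2.6]
gripper_width: 0.0191
gripper_force: 62.0
[ 0.46458248 -0.10779052  0.014     ] [0.16483423 0.10650962 0.16708862] 59.445925868719605
```

```bash
python3 -m pendant '[[1,0,0,-0.05,0],[1,0,0,-0.1,0],[1,0,0,-0.14,0],[1,0,0,-0.14,0],[1,0,0,-0.14,0]]'
python3 - <<'E'
from h import *
z=np.load('last_top.npz');d=z['d'];C=cloud('top',d)[d>0]
m=(C[:,2]>.3)&(C[:,0]<.95)&(C[:,1]>.1); print(m.sum(), C[m].min(0) if m.any() else 0, C[m].max(0) if m.any() else 0)
plan(.5406,.4732,.2,132.2)
E
```

```text
clock: 3.1
tcp_pos: [0.4685, -0.0992, 0.1994]
tool_rot: [[0.7, 0.714, 0.001], [0.714, -0.7, -0.0], [0.0, 0.001, -1.0]]
force: [-0.7, 0.4, -2.9]
gripper_width: 0.0196
gripper_force: 61.5
22421 [0.13106832 0.10001112 0.30095413] [0.76293213 0.54684415 0.80744471]
shift [ 0.4592 -0.3492 -0.0008] turn -86.6 from [ 0.4685 -0.0992  0.1994] 45.6 t 3.1 F [-0.7  0.4 -2.9] q [-12.   6. -23.  61.  -0. 122.]
```

Run:
```python
from h import *
d=np.load('last_top.npz')['d'];C=cloud('top',d)
for u,v in [(228,130),(215,100),(200,60),(190,20),(150,115),(100,100),(20,80),(60,30)]: print(u,v,C[v,u].round(3))
d=np.load('last_side.npz')['d'];C=cloud('side',d)
for u,v in [(318,95),(285,60),(265,40),(300,30)]: print(u,v,C[v,u].round(3))
```

```text
228 130 [0.681 0.173 0.526]
215 100 [0.681 0.173 0.617]
200 60 [0.684 0.171 0.703]
190 20 [1.187 0.387 0.102]
150 115 [0.705 0.296 0.521]
100 100 [0.385 0.031 1.168]
20 80 [0.751 0.495 0.535]
60 30 [0.713 0.33  0.71 ]
318 95 [0.686 0.173 0.556]
285 60 [0.717 0.344 0.552]
265 40 [0.744 0.466 0.538]
300 30 [0.694 0.247 0.719]
```

```bash
python3 -m pendant '[[1,0.04,-0.03,0,-8],[1,0.08,-0.06,0,-16],[1,0.12,-0.09,0,-24],[1,0.16,-0.12,0,-32],[1,0.2,-0.15,0,-40]]' ; python3 -c "
from h import *
plan(.5406,.4732,.2,132.2)"
```

```text
clock: 3.6
tcp_pos: [0.4994, 0.1502, 0.1964]
tool_rot: [[0.072, 0.997, -0.004], [0.997, -0.072, -0.002], [-0.002, -0.004, -1.0]]
force: [0.9, -0.8, -2.9]
gripper_width: 0.0193
gripper_force: 61.5
shift [ 0.3252  0.0179 -0.0043] turn -46.3 from [0.4994 0.1502 0.1964] 85.9 t 3.6 F [ 0.9 -0.8 -2.9] q [ 17.  11. -18.  61.  -0. 111.]
```

```bash
python3 -m pendant '[[1,0.045,0.002,0,-8],[1,0.09,0.005,0,-16],[1,0.135,0.008,0,-24],[1,0.18,0.01,0,-32],[1,0.225,0.012,0,-40]]' ; python3 -c "
from h import *
plan(.5406,.4732,.2,132.2)"
```

```text
clock: 4.1
tcp_pos: [0.529, 0.373, 0.1957]
tool_rot: [[-0.587, 0.81, -0.004], [0.81, 0.587, -0.003], [-0.0, -0.005, -1.0]]
force: [1.2, 0.1, -1.7]
gripper_width: 0.0189
gripper_force: 61.5
shift [ 0.0744  0.0681 -0.0047] turn -6.3 from [0.529  0.373  0.1957] 125.9 t 4.1 F [ 1.2  0.1 -1.7] q [35. 24.  1. 66. -0. 89.]
```

```bash
python3 -m pendant '[[1,0.035,0.032,0,-6.3],[1,0.073,0.066,0,-6.3],[1,0.073,0.066,0,-6.3],[1,0.073,0.066,0,-6.3],[1,0.073,0.066,0,-6.3]]' ; python3 -c "
from h import *
plan(.5406,.4732,.16,132.2)
grab('top');grab('side')";ls pics
```

```text
clock: 4.6
tcp_pos: [0.5408, 0.4684, 0.1968]
tool_rot: [[-0.667, 0.745, -0.003], [0.745, 0.667, -0.003], [-0.0, -0.004, -1.0]]
force: [-0.9, 0.1, -2.8]
gripper_width: 0.019
gripper_force: 61.3
shift [0.0037 0.0032 0.0368] turn -0.4 from [0.5408 0.4684 0.1968] 131.8 t 4.6 F [-0.9  0.1 -2.8] q [41. 32. 13. 71. -0. 89.]
crop1.png
side_10.png
side_470.png
top_465.png
top_5.png
tray.png
```

```bash
python3 -m pendant '[[1,0.004,0.003,0.02,-0.4],[1,0.004,0.003,0.035,-0.4],[1,0.004,0.003,0.05,-0.4],[1,0.004,0.003,0.055,-0.4],[1,0.004,0.003,0.055,-0.4]]' ; python3 -c "
from h import *
plan(.5406,.4732,.132,132.2)"
```

```text
clock: 5.2
tcp_pos: [0.541, 0.4739, 0.1435]
tool_rot: [[-0.672, 0.74, -0.001], [0.74, 0.672, -0.001], [0.0, -0.002, -1.0]]
force: [0.2, -0.2, -3.5]
gripper_width: 0.0194
gripper_force: 61.4
shift [-0.0003 -0.0007  0.0115] turn 0.0 from [0.541  0.4739 0.1435] 132.2 t 5.2 F [ 0.2 -0.2 -3.5] q [41. 34.  8. 65. -0. 89.]
```

View pics/side_470.png

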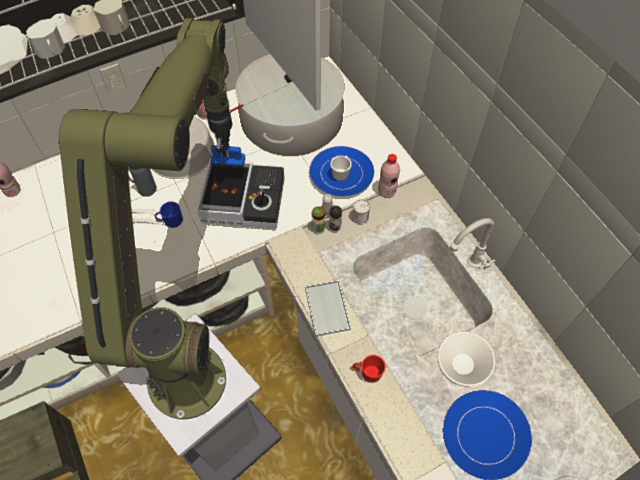

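The block is held above the back of the plate at about (228,156), and the crusts at about (225,190) are untouched. I'll lower it now, watching the force.

```bash
python3 -m pendant '[[1,0,-0.001,0.005,0],[1,0,-0.001,0.009,0],[1,0,-0.001,0.01,0],[1,0,-0.001,0.011,0],[1,0,-0.001,0.011,0]]' ; python3 -m pendant '[[1,0,0,0.001,0],[1,0,0,0.001,0]]'
```

```text
clock: 5.7
tcp_pos: [0.5406, 0.4744, 0.1334]
tool_rot: [[-0.673, 0.74, 0.0], [0.74, 0.673, 0.0], [-0.0, 0.0, -1.0]]
force: [-0.4, 0.5, -2.4]
gripper_width: 0.019
gripper_force: 61.4
clock: 5.9
tcp_pos: [0.5407, 0.4744, 0.1324]
tool_rot: [[-0.673, 0.74, 0.0], [0.74, 0.673, 0.0], [-0.0, 0.0, -1.0]]
force: [-0.3, 0.5, -2.8]
gripper_width: 0.0191
gripper_force: 61.5
```

```bash
for i in 1; do python3 -m pendant '[[1,0,0,0.001,0],[1,0,0,0.001,0]]'|grep -E 'tcp|force:'; python3 -m pendant '[[1,0,0,0.001,0],[1,0,0,0.001,0]]'|grep -E 'tcp|force:'; done
```

```text
tcp_pos: [0.5407, 0.4744, 0.1321]
force: [-1.8, -1.3, 2.5]
gripper_force: 62.2
tcp_pos: [0.5407, 0.4744, 0.1309]
force: [-2.5, -0.7, 4.9]
gripper_force: 62.5
```

```bash
python3 -m pendant '[[1,0,0,0.001,0],[1,0,0,0.0015,0],[1,0,0,0.0015,0]]'|grep -E 'tcp|force:'; python3 -c "
from h import *
plan(.4502,.3912,.130,132.2)"
```

```text
tcp_pos: [0.5407, 0.4744, 0.1294]
force: [-2.8, -2.2, 6.4]
gripper_force: 62.8
shift [-0.0007 -0.1229 -0.0007] turn 0.1 from [0.5407 0.4744 0.1294] 132.3 t 6.6 F [-2.8 -2.2  6.4] q [41. 34.  7. 63.  0. 89.]
```

```bash
python3 -m pendant '[[1,0,-0.003,0,0],[1,0,-0.008,0,0],[1,0,-0.014,0,0],[1,0,-0.02,0,0],[1,0,-0.025,0,0]]'|grep -E 'tcp|force:'
```

```text
tcp_pos: [0.5232, 0.4583, 0.13]
force: [3.2, 2.8, 5.2]
gripper_force: 62.6
```

```bash
python3 -m pendant '[[1,0,-0.005,0.0002,0],[1,0,-0.01,0.0004,0],[1,0,-0.015,0.0006,0],[1,0,-0.02,0.0008,0],[1,0,-0.025,0.001,0]]'|grep -E 'tcp|force:'; python3 -m pendant '[[1,0,-0.005,0,0],[1,0,-0.01,0,0],[1,0,-0.015,0,0],[1,0,-0.02,0,0],[1,0,-0.025,0,0]]'|grep -E 'tcp|force:'
```

```text
tcp_pos: [0.505, 0.4419, 0.1293]
force: [3.7, 2.5, 6.3]
gripper_force: 62.7
tcp_pos: [0.4866, 0.4251, 0.1293]
force: [3.8, 3.0, 6.1]
gripper_force: 62.7
```

```bash
python3 -m pendant '[[1,0,-0.005,0,0],[1,0,-0.01,0,0],[1,0,-0.015,0,0],[1,0,-0.02,0,0],[1,0,-0.025,0,0]]'|grep -E 'tcp|force:'; python3 -c "
from h import *
plan(.4502,.3912,.130,132.2);grab('top')"
```

```text
tcp_pos: [0.4681, 0.4083, 0.1293]
force: [3.4, 3.5, 6.6]
gripper_force: 62.7
shift [-0.0006 -0.0247 -0.0009] turn 0.1 from [0.4681 0.4083 0.1293] 132.3 t 8.6 F [3.4 3.5 6.6] q [ 41.  24. -10.  56.  -0.  89.]
```

```bash
python3 -m pendant '[[1,0,-0.005,0,0],[1,0,-0.01,0,0],[1,0,-0.015,0,0],[1,0,-0.02,0,0],[1,0,-0.024,0,0]]'|grep -E 'tcp|force:';  python3 -m pendant '[[1,0,-0.002,0,0],[1,0,-0.002,0,0]]'|grep -E 'tcp|force:'; python3 -c "
from h import *
plan(.4502,.3912,.130,132.2);im,_=grab('top'); cv2.imwrite('pics/c2.png',cv2.resize(im[190:350,90:260],None,fx=3.5,fy=3.5,interpolation=cv2.INTER_CUBIC))"
```

```text
tcp_pos: [0.4502, 0.3921, 0.1292]
force: [3.6, 3.0, 7.4]
gripper_force: 62.7
tcp_pos: [0.4486, 0.3906, 0.1292]
force: [3.1, 2.0, 7.2]
gripper_force: 62.7
shift [-0.0006  0.0016 -0.0008] turn 0.1 from [0.4486 0.3906 0.1292] 132.3 t 9.35 F [3.1 2.  7.2] q [ 41.  21. -14.  55.  -0.  89.]
```

View pics/c2.png

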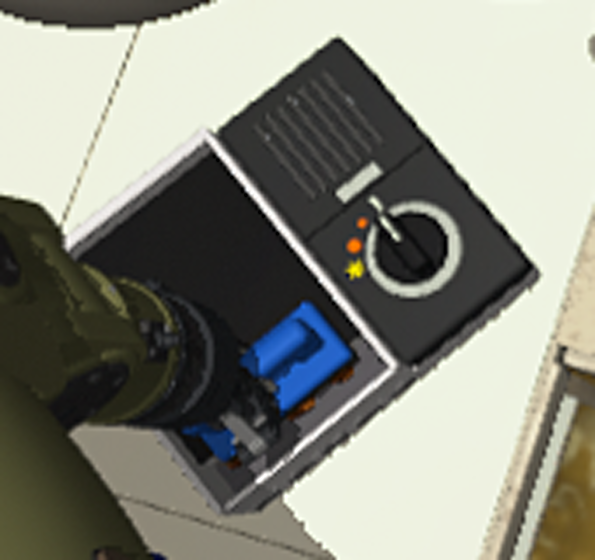

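The block is at the front edge, with crusts showing in the trough at crop (345,372), (305,405) and (232,460). I'll lift it straight up and check the trough.

```bash
python3 -m pendant '[[1,0,0,-0.02,0],[1,0,0,-0.06,0],[1,0,0,-0.08,0],[1,0,0,-0.08,0],[1,0,0,-0.08,0]]'|grep -E 'tcp|force:';  python3 -c "
from h import *
plan(.4655,-.107,.21,58.5)"
```

```text
tcp_pos: [0.4465, 0.3887, 0.2062]
force: [-1.1, -0.0, -3.6]
gripper_force: 61.6
shift [-0.3796 -0.3194 -0.003 ] turn 73.8 from [0.4465 0.3887 0.2062] 132.3 t 9.9 F [-1.1 -0.  -3.6] q [41. 18. -7. 65. -0. 89.]
```

```bash
python3 -m pendant '[[1,-0.035,-0.03,0,7],[1,-0.07,-0.06,0,14],[1,-0.105,-0.09,0,21],[1,-0.14,-0.12,0,28],[1,-0.175,-0.15,0,35]]'|grep -E 'tcp|force:';  python3 -c "
from h import *
im,d=grab('top'); plan(.4655,-.107,.21,58.5)
C=cloud('top',d);C[d<=0]=np.nan
H,S,V=cv2.split(cv2.cvtColor(im,cv2.COLOR_BGR2HSV)); k=((H<20)&(S>90)&(V>40)&(np.hypot(C[:,:,0]-.5,C[:,:,1]-.42)<.15)).astype(np.uint8)
pc=np.array([.5036,.4396]);a=np.radians(42.2);R=np.array([[np.cos(a),-np.sin(a)],[np.sin(a),np.cos(a)]])
n,l,s,c=cv2.connectedComponentsWithStats(k)
for i in range(1,n):
    if s[i,4]>5: P=np.nanmean(C[l==i],0); print(s[i,4],c[i].round(),((P[:2]-pc)@R).round(4),P[2].round(4))
cv2.imwrite('pics/c3.png',cv2.resize(im[190:350,90:260],None,fx=3.5,fy=3.5,interpolation=cv2.INTER_CUBIC))"
```

```text
tcp_pos: [0.4519, 0.1568, 0.2051]
force: [1.4, 0.3, -2.9]
gripper_force: 61.4
shift [-0.2572 -0.0149 -0.0029] turn 38.0 from [0.4514 0.1503 0.205 ] 96.5 t 10.45 F [-2.  -8.9 -2. ] q [ 19.   6. -22.  62.  -0. 102.]
21 [157. 320.] [-0.0926  0.052 ] 0.0613
```

View pics/c3.png

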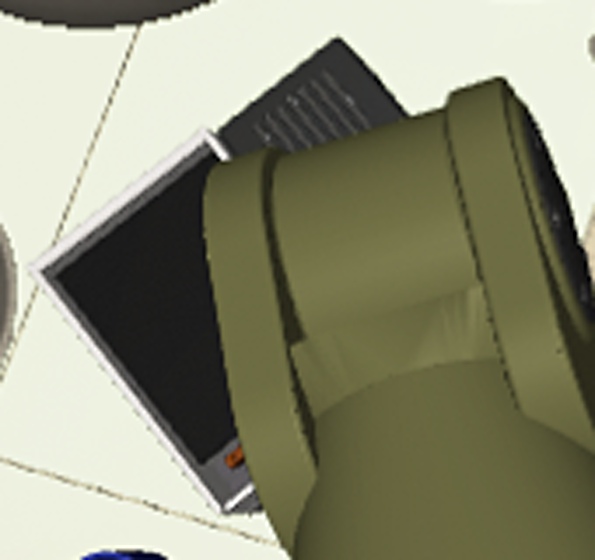

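One crust is visible in the trough at z 0.061 on its top, and the arm hides the rest. I'll carry on to the tray.

```bash
python3 -m pendant '[[1,-0.045,-0.003,0,7],[1,-0.09,-0.006,0,14],[1,-0.135,-0.009,0,21],[1,-0.18,-0.012,0,28],[1,-0.225,-0.014,0,35]]'|grep -E 'tcp|force:';  python3 -c "
from h import *
plan(.4655,-.107,.2,58.5)"
```

```text
tcp_pos: [0.4667, -0.0672, 0.2055]
force: [0.9, 0.9, -2.3]
gripper_force: 61.4
shift [-0.0357  0.0177  0.0054] turn 3.5 from [ 0.4667 -0.0672  0.2055] 62.0 t 10.95 F [ 0.9  0.9 -2.3] q [ -8.   6. -23.  62.   0. 110.]
```

```bash
python3 -m pendant '[[1,-0.015,0.008,0,3],[1,-0.028,0.014,0.04,3],[1,-0.028,0.014,0.08,3],[1,-0.028,0.014,0.11,3],[1,-0.028,0.014,0.11,3]]'|grep -E 'tcp|force:';  python3 -c "
from h import *
plan(.4655,-.107,.0605,58.5)
im,d=grab('top')
C=cloud('top',d);C[d<=0]=np.nan
H,S,V=cv2.split(cv2.cvtColor(im,cv2.COLOR_BGR2HSV)); k=((H<20)&(S>90)&(V>40)&(np.hypot(C[:,:,0]-.47,C[:,:,1]-.42)<.13)).astype(np.uint8)
pc=np.array([.5036,.4396]);a=np.radians(42.2);R=np.array([[np.cos(a),-np.sin(a)],[np.sin(a),np.cos(a)]])
n,l,s,c=cv2.connectedComponentsWithStats(k)
for i in range(1,n):
    if s[i,4]>5: P=np.nanmean(C[l==i],0); print(s[i,4],c[i].round(),((P[:2]-pc)@R).round(4),P[2].round(4))
"
```

```text
tcp_pos: [0.4621, -0.096, 0.092]
force: [-1.1, -0.5, -2.5]
gripper_force: 61.3
shift [-0.0076  0.0089  0.0314] turn 0.8 from [ 0.4621 -0.096   0.092 ] 59.3 t 11.45 F [-1.1 -0.5 -2.5] q [-12.  12. -32.  47.   0. 109.]
10 [193. 253.] [-0.026  -0.1161] 0.0805
19 [191. 260.] [-0.0355 -0.1021] 0.0804
31 [187. 296.] [-0.0946 -0.039 ] 0.0658
39 [175. 306.] [-0.0934 -0.0027] 0.0597
38 [158. 319.] [-0.093   0.0475] 0.0599
```

All three crusts lie in the trough, with x about 8–9 mm behind the trough's centre line and their tops well below the plate. Now I'll place the block.

```bash
python3 -m pendant '[[1,-0.007,0.008,0,0.8],[1,-0.007,0.008,0.015,0.8],[1,-0.007,0.008,0.025,0.8],[1,-0.007,0.008,0.029,0.8],[1,-0.007,0.008,0.029,0.8]]'|grep -E 'tcp|force:'; python3 -m pendant '[[1,0,0,0.001,0],[1,0,0,0.001,0]]'|grep -E 'tcp|force:'; python3 -m pendant '[[1,0,0,0.001,0],[1,0,0,0.001,0]]'|grep -E 'tcp|force:'
```

```text
tcp_pos: [0.4713, -0.1073, 0.0689]
force: [-0.4, -0.3, -2.9]
gripper_force: 61.3
tcp_pos: [0.4717, -0.1073, 0.0683]
force: [0.7, 0.2, -2.8]
gripper_force: 61.3
tcp_pos: [0.4714, -0.1072, 0.0669]
force: [0.3, -0.6, -2.8]
gripper_force: 61.3
```

```bash
python3 -m pendant '[[1,0,-0.003,0.003,0],[1,0,-0.003,0.005,0],[1,0,-0.003,0.006,0],[1,0,-0.003,0.006,0]]'|grep -E 'tcp|force:'; python3 -m pendant '[[1,0,0,0.001,0],[1,0,0,0.001,0]]'|grep -E 'tcp|force:'
```

```text
tcp_pos: [0.4686, -0.1056, 0.0605]
force: [0.2, -0.4, -3.0]
gripper_force: 61.3
tcp_pos: [0.4688, -0.1057, 0.0601]
force: [-1.4, 0.8, 1.4]
gripper_force: 62.2
```

Contact has been made on the tray. I'll release and rise.

```bash
python3 -m pendant '[[0.5,0,0,0,0],[0,0,0,0,0],[0,0,0,0,0],[0,0,0,0,0],[0,0,0,0,0]]'|grep -E 'tcp|width'; python3 -m pendant '[[0,0,0,-0.03,0],[0,0,0,-0.07,0],[0,0,0,-0.12,0],[0,0,0,-0.14,0],[0,0,0,-0.14,0]]'|grep -E 'tcp|width';  python3 -c "
from h import *
plan(.544,.2985,.2,41.8)"
```

```text
tcp_pos: [0.4689, -0.1057, 0.0598]
gripper_width: 0.0856
tcp_pos: [0.4713, -0.1062, 0.2035]
gripper_width: 0.0852
shift [ 0.383  -0.1497  0.0034] turn 16.7 from [ 0.4713 -0.1062  0.2035] 58.5 t 14.0 F [-0.1  0.8 -0.1] q [-13.   6. -22.  61.  -0. 109.]
```

```bash
python3 -m pendant '[[0,0.045,-0.017,0,3],[0,0.09,-0.035,0,6],[0,0.135,-0.052,0,9],[0,0.18,-0.07,0,12],[0,0.225,-0.087,0,16.7]]'|grep -E 'tcp|width';  python3 -c "
from h import *
plan(.5443,.299,.2,41.8)"
```

```text
tcp_pos: [0.5116, 0.1334, 0.1985]
gripper_width: 0.0855
shift [ 0.1345 -0.1021 -0.0016] turn -0.2 from [0.5116 0.1334 0.1985] 41.6 t 14.5 F [ 1.2 -1.4 -0.3] q [ 15.  12. -17.  62.  -0. 153.]
```

```bash
python3 -m pendant '[[0.4,0.04,-0.03,0,0],[0.4,0.08,-0.06,0,0],[0.4,0.12,-0.09,0,0],[0.4,0.134,-0.102,0,0],[0.4,0.134,-0.102,0,0]]'|grep -E 'tcp|width'; python3 -m pendant '[[0.4,0,0,0,0],[0.4,0,0,0,0]]'|grep -E 'tcp|width';  python3 -c "
from h import *
plan(.5443,.299,.106,41.8); im,d=grab('top'); grab('side')
C=cloud('top',d);C[d<=0]=np.nan;P=C[285:330,345:400].reshape(-1,3)
H,S,V=cv2.split(cv2.cvtColor(im,cv2.COLOR_BGR2HSV));Z=C[:,:,2];t=(H>95)&(H<125)&(S>120)&(Z>.066)&(Z<.1);t[:,:320]=0;t[:,430:]=0
print('block',t.sum(),np.nanmean(C[t],0),cv2.minAreaRect((C[t][:,:2]*1000).astype(np.float32)))"; ls pics
```

```text
tcp_pos: [0.5436, 0.2992, 0.1979]
gripper_width: 0.0512
tcp_pos: [0.5438, 0.2953, 0.1993]
gripper_width: 0.051
shift [ 0.0029 -0.0024  0.0933] turn -0.1 from [0.5438 0.2953 0.1993] 41.7 t 15.2 F [ 0.1 -0.5 -0.5] q [ 29.  21.  -4.  65.  -0. 167.]
block 348 [ 0.46744798 -0.10618444  0.0769417 ] ((468.35345458984375, -106.11197662353516), (98.4044189453125, 20.410888671875), 58.73296356201172)
c2.png
c3.png
crop1.png
side_10.png
side_1530.png
side_470.png
top_1045.png
top_1150.png
top_1525.png
top_465.png
top_5.png
top_865.png
top_940.png
tray.png
```

The block stands on the tray 4 mm from its centre. Now I'll descend on the dial.

```bash
python3 -m pendant '[[0.4,0.003,-0.002,0.04,0],[0.4,0.003,-0.002,0.07,0],[0.4,0.003,-0.002,0.085,0],[0.4,0.003,-0.002,0.091,0],[0.4,0.003,-0.002,0.091,0]]'|grep -E 'tcp|width|force:'; python3 -m pendant '[[0.4,0,0,0,0],[0.4,0,0,0,0]]'|grep -E 'tcp|width|force:'; python3 -c "
from h import *
plan(.5443,.299,.106,41.8); grab('side')"; ls pics|grep side
```

```text
tcp_pos: [0.5449, 0.2994, 0.1084]
force: [0.3, 0.8, -0.4]
gripper_width: 0.0517
gripper_force: 0.0
tcp_pos: [0.5461, 0.3008, 0.1103]
force: [0.9, -0.7, -0.1]
gripper_width: 0.0511
gripper_force: 0.0
shift [-0.0026  0.0001  0.0043] turn -0.0 from [0.5461 0.3008 0.1103] 41.8 t 16.0 F [ 0.9 -0.7 -0.1] q [ 29.  25. -11.  54.  -0. 167.]
side_10.png
side_1530.png
side_1605.png
side_470.png
```

```bash
python3 -m pendant '[[0.4,-0.0025,0,0.004,0],[1,-0.0025,0,0.004,0],[1,-0.0025,0,0.004,0],[1,-0.0025,0,0.004,0],[1,-0.0025,0,0.004,0]]'|grep -E 'tcp|width|force:'; python3 -m pendant '[[1,0,0,0,0],[1,0,0,0,0],[1,0,0,0,0]]'|grep -E 'tcp|width|force:'
```

```text
tcp_pos: [0.5431, 0.2989, 0.105]
force: [-1.7, 0.7, 2.0]
gripper_width: 0.0118
gripper_force: 61.0
tcp_pos: [0.5431, 0.2989, 0.1048]
force: [-1.9, 1.2, 2.1]
gripper_width: 0.0116
gripper_force: 61.0
```

Gripped on the 13 mm bar. Next I'll push it in.

```bash
python3 -m pendant '[[1,0,0,0.002,0],[1,0,0,0.004,0],[1,0,0,0.005,0],[1,0,0,0.005,0]]'|grep -E 'tcp|width|force:'; python3 -m pendant '[[1,0,0,0.0005,0],[1,0,0,0.001,0],[1,0,0,0.001,0]]'|grep -E 'tcp|width|force:'
```

```text
tcp_pos: [0.5432, 0.299, 0.1]
force: [-4.4, 0.2, 5.3]
gripper_width: 0.0118
gripper_force: 61.7
tcp_pos: [0.5432, 0.299, 0.0999]
force: [-5.2, -0.5, 11.9]
gripper_width: 0.0119
gripper_force: 62.5
```

Bottomed at 5 mm with 12 N. I'll turn it anticlockwise.

```bash
python3 -m pendant '[[1,0,0,0,-4],[1,0,0,0,-9],[1,0,0,0,-14],[1,0,0,0,-19],[1,0,0,0,-24]]'|grep -E 'tcp|rot|force:'; python3 -m pendant '[[1,0,0,0,-5],[1,0,0,0,-10],[1,0,0,0,-15],[1,0,0,0,-20],[1,0,0,0,-24]]'|grep -E 'tcp|rot|force:'; python3 -c "
from h import *
plan(.5443,.299,.0999,111.5); print(bot.get_state()['torque'])"
```

```text
tcp_pos: [0.5434, 0.2989, 0.0999]
tool_rot: [[0.407, 0.913, 0.001], [0.913, -0.407, 0.0], [0.001, 0.0, -1.0]]
force: [-4.5, -0.7, 9.9]
gripper_force: 62.3
tcp_pos: [0.5436, 0.2988, 0.0999]
tool_rot: [[0.001, 1.0, 0.001], [1.0, -0.001, 0.0], [0.0, 0.001, -1.0]]
force: [-4.4, -1.2, 10.5]
gripper_force: 62.3
shift [ 0.0002  0.0007 -0.    ] turn -21.6 from [0.5436 0.2988 0.0999] 89.9 t 18.55 F [-4.4 -1.2 10.5] q [ 29.  25. -12.  53.  -0. 119.]
[-0.27436196  0.99187251 -0.20708859]
```

```bash
python3 -m pendant '[[1,0,0,0,-5],[1,0,0,0,-10],[1,0,0,0,-15],[1,0,0,0,-20],[1,0,0,0,-22]]'|grep -E 'tcp|rot|force:'; python3 -m pendant '[[1,0,0,0.0005,0],[1,0,0,0.0005,0]]'|grep -E 'tcp|rot|force:'; python3 -c "
from h import *
plan(.5443,.299,.0999,111.5); print(bot.get_state()['torque']); im,d=grab('top'); im2,d2=grab('side')
cv2.imwrite('pics/c5.png',np.hstack([cv2.resize(im[190:350,90:260],(390,367),interpolation=cv2.INTER_CUBIC),cv2.resize(im2[140:250,180:300],(400,367),interpolation=cv2.INTER_CUBIC)]))"
```

```text
tcp_pos: [0.5438, 0.2989, 0.0999]
tool_rot: [[-0.373, 0.928, 0.001], [0.928, 0.373, 0.001], [0.0, 0.001, -1.0]]
force: [-4.2, -0.2, 9.9]
gripper_force: 62.1
tcp_pos: [0.5437, 0.2989, 0.0998]
tool_rot: [[-0.37, 0.929, 0.001], [0.929, 0.37, 0.001], [0.0, 0.002, -1.0]]
force: [-4.9, -1.6, 14.3]
gripper_force: 62.7
shift [-0.0001  0.0005 -0.0001] turn 0.2 from [0.5437 0.2989 0.0998] 111.7 t 19.25 F [-4.9 -1.6 14.3] q [ 29.  25. -12.  53.  -0.  97.]
[-0.30308348  1.17739656 -0.12723273]
```

View pics/c5.png

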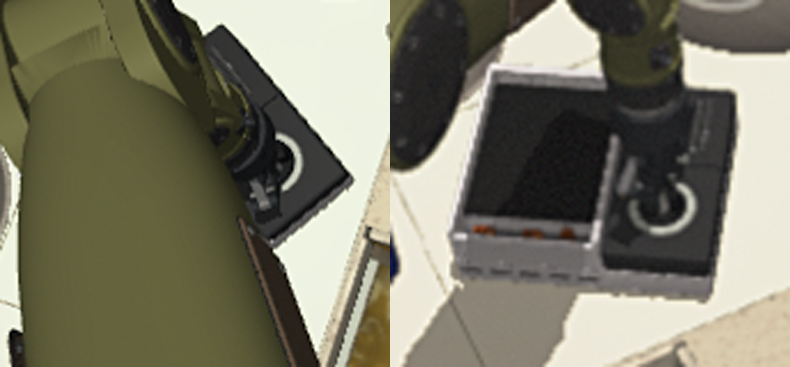

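The gripper holds the dial bar, turned 70° and bottomed, and the three crusts lie in the trough at about (482,232), (535,235) and (568,234). I'm handing the job in.

```bash
python3 -c "
from workcell import job
print(job.hand_in())"
```

```text
the job is handed in; nothing more can be done
None
```

I handed the job in at about 19 s; no verdict came back. By my measurements all three crusts are in the trough, the block stands released about 4 mm from the tray's centre, and the gripper holds the dial fully in, turned 70° (1.22 rad) to the spark mark.

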